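# Clamp the vials and shut the tube mixer

## Task

Get the tube mixer ready to run: with the fingertips, push the upright orange flap all the way down over the vials while the blue cover still stands open, then push the cover over and press it fully shut. Only push, do not pick anything up, and leave the vials and everything else on the bench where they are.

Things in the scene. Friction and masses are not known exactly. Their poses are not given: they have to be found in the camera images.
- mixer: tube mixer, a heavy box fixed to the bench: blue base, grey walls, open top, 220 mm (its x) by 190 mm (its y), rim 100 mm above its origin, walls 10 mm. It stands on a dark plinth, 2 to 32 mm high from run to run. Origin: centre of the underside of the blue base (on the plinth); z up. Its control panel looks to its -x, the cover is hinged along its +y rim, the flap along the inside of its -y wall
- flap (a joint): angle of the orange clamping flap (rad): 0 = folded down level over the vials (its stop), 1.57 = upright, 1.7 = its other stop. A stiff friction hinge (0.09 N m, about 1 N at the edge) along the mixer's x: it stays where it is left. It folds from upright toward the mixer's +y. Plate 116 mm wide (mixer x), 110 mm from hinge to free edge, 5 mm thick, its mid-plane through the hinge line
- flap_hinge (a point): middle of the flap's hinge line, at (0, -78, 87 mm) in the mixer's frame (13 mm below the rim, 7 mm inside the -y wall). Its frame turns with the flap: y from hinge to free edge, z out of the face that is on top once folded
- flap_edge (a point): middle of the flap's free edge (a bright steel strip), 110 mm from the hinge line; same axes as flap_hinge
- cover (a joint): angle of the blue cover (rad): 0 = shut, flat on the rim (its stop), 1.57 = upright, 1.9 = its other stop. A stiff friction hinge (0.45 N m, about 3 N at the edge) along the mixer's x: it stays where it is left and does not fall. Shutting swings it from upright toward the mixer's -y. Plate 220 mm wide (mixer x), 190 mm from hinge to free edge, 10 mm thick, its mid-plane through the hinge line; weighs 0.3 kg
- cover_hinge (a point): middle of the cover's hinge line, at (0, +95, 105 mm) in the mixer's frame. Its frame turns with the cover: -y from hinge to free edge, z out of its outer face (on top once shut)
- cover_edge (a point): middle of the cover's free edge, 190 mm from the hinge line; same axes as cover_hinge
- vial_a_mid (a point): white-capped amber glass vial, 20 mm across, 55 mm tall, standing loose in a well of the mixer, top 80 mm above the mixer's origin (under the folded flap by 4 mm); point half-way up. To be left alone
- vial_b_mid (a point): green-capped amber glass vial, 20 mm across, 55 mm tall, standing loose in a well of the mixer, top 80 mm above the mixer's origin (under the folded flap by 4 mm); point half-way up. To be left alone
- vial_c_mid (a point): red-capped amber glass vial, 20 mm across, 55 mm tall, standing loose in a well of the mixer, top 80 mm above the mixer's origin (under the folded flap by 4 mm); point half-way up. To be left alone
- beaker_mid (a point): glass beaker, 70 mm across, 85 mm tall; point at its centre, half-way up. To be left alone
- jar_mid (a point): amber jar, 60 mm across, 80 mm tall; point half-way up. To be left alone
- wash_bottle_mid (a point): white plastic bottle with a red cap, 56 mm across, 130 mm tall; point half-way up. To be left alone
- tip_box_mid (a point): green open box with dividers, 120 x 85 mm, 55 mm tall; point half-way up. To be left alone
- pen_mid (a point): white and blue marker, 16 mm across, 130 mm long, lying on the bench; point at its middle. To be left alone

How it is judged:
On the way, in this order (a step that is already met when the one before it is completed fails the run):
1. the flap is folded down (under 0.08 rad) while the cover is still open (over 1.0 rad) (value of joint flap below 0.08 rad and value of joint cover above 1 rad), for 0.2 s.
2. the cover is shut (under 0.05 rad) over the folded flap (value of joint flap below 0.08 rad and value of joint cover below 0.05 rad), for 0.2 s.
At the end, for the whole second after the job is handed in: Flap within 0.08 rad of fully down, cover within 0.05 rad of fully shut and still, every vial within 15 mm and every other loose thing within 30 mm of where it began (all of step 2 and velocity of joint cover between -0.05 and 0.05 rad/s and distance of each of vial_a_mid, vial_b_mid, vial_c_mid from where it was at the start of the episode below 0.015 m and distance of each of beaker_mid, jar_mid, wash_bottle_mid, tip_box_mid, pen_mid from where it was at the start of the episode below 0.03 m); the robot touches nothing.
It fails at once if the cover is swung down (under 0.8 rad) onto a flap that is still up (over 0.25 rad) (value of joint cover below 0.8 rad and value of joint flap above 0.25 rad).
It fails at once if a vial is lifted or knocked, over 15 mm from its start (distance of any of vial_a_mid, vial_b_mid, vial_c_mid from where it was at the start of the episode above 0.015 m).
It fails at once if another loose thing on the bench is lifted, carried or pushed over 30 mm (distance of any of beaker_mid, jar_mid, wash_bottle_mid, tip_box_mid, pen_mid from where it was at the start of the episode above 0.03 m).
It also fails if it takes over 58 s, if anything falls off the work surface, if the arm or the gripper's body presses on something with over 40 N, if the wrist force passes 120 N, or if a joint passes its speed limit or range.

## Robot

A 6-joint arm with a two-finger parallel gripper is mounted at the origin on the work surface. World frame = base frame: x ahead of the robot, y to its left, z up, the work surface at z = 0. Lengths are in m, angles in rad, forces in N, time in s.
With the tool pointing down it reaches from about 0.3 to 0.75 m from the base axis. Payload 8.5 kg.
Tool frame: the origin (TCP) lies at the very end of the fingers, on their centre line; the grasp point (between the pads) lies 19 mm behind it; z points along the fingers, y is the line along which they close (so a half turn about z gives the same grasp; the last joint's range is limited). The gripper opens to 85 mm and grips with 20 to 120 N. Pads are 22 mm wide; open, the fingers measure 114 mm over their backs; the gripper's body (76 mm by 85 mm) begins 54 mm behind the grasp point. The pads swing forward as they close: fully open they stand 13 mm farther back than shut.
Start: joints at [-1.352, 0.381, 1.297, -0, 1.464, -0.215], TCP at [0.231, -0.499, 0.231] pointing down, gripper open.
Joint ranges: [-3.11, 3.11], [-0.89, 2.33], [0.22, 2.48], [-1.42, 4.56], [0.17, 2.85], [-2.88, 2.88]. Speed limits (rad/s): [2.39, 2.39, 3.14, 3.14, 3.14, 3.14].

## Interface

Orientations are given as a rotation vector (axis times angle).
In Python, from workcell import * gives the robot as it stands.
- The arm moves only by the tool jog_arm, never from a script. Its argument "steps" is a list of rows, each a list of 5 numbers: the shift along the tool's x, y, z in units of 50 mm (1.0 is 50 mm), then the turn about the tool's z in rad, then the finger opening in mm, from 0 to 85.4. In form: [[x, y, z, spin, grip], ...]. A call has 1 to 8 rows; each row is the pose to reach, as a shift and turn from the pose commanded when the call began, along the tool's axes at that moment; what a row does not reach only later rows make up. A row lasts 1/10 s, in which the tool goes at most 50 mm and 8.59 degrees, less where a joint would pass 70% of its speed; a pose out of reach is approached as far as the arm can. A call with a gripper value outside its range is refused whole. The fingers move at their own pace and stop on an object; the grip force is fixed at half the most. Time passes only in rows, so rows that repeat a pose let the fingers close. It gives the time, the measured TCP pose, the force and the opening at its end, in the units of the state.
- sense(): the state, without advancing time (a new reading comes with each control period).
- capture(name): name is "scene" or "side" or "wrist"; returns a dict with "color" (420x560x3 uint8, red, green, blue), "fx", "fy", "cx", "cy" (pixels), "k1" (the pictures are not rectified: a ray, as slopes to the right and down, at radius r is drawn at 1 + k1 r^2 times it, then the intrinsics apply), "rvec" (rotation vector, rad) and "tvec" (3), from world to camera coordinates, as OpenCV has them; the wrist camera has in their place "tool_from_camera" (4x4, takes a point from camera to tool coordinates, whose origin is the TCP and whose axes are the flange's). Camera axes: x right, y down, z forward; pixel columns grow to the right and rows downward; lengths in m; the calibration is good to about 2 mm. A picture is of the moment at which its call begins: read the wrist's pose just before it. There is no depth.
- close_job(): hands the job in, once; it reports no verdict.
The state is a dict: "time_s": time; "joint_pos": joint angles; "joint_velocities": joint speeds; "effort": joint torques, N m; "tcp_pos": TCP position; "eef_rot": TCP orientation; "wrist_force": force on the tool from outside, world axes, zero at the start; "torque": the same for the moment, N m; "width": finger opening in m.
Only numpy, scipy, OpenCV 4.12 (cv2) and the standard library are available. Lean on these libraries where they do the work, as an engineer would, in place of code of your own. Each camera call takes 0.05 s, during which the arm holds its last target. There are 200 camera calls.

## Working session

There is one attempt and no reset: what is moved stays moved. The work goes in short steps, Python scripts to look and compute and a tool call to move; the robot and the scene stay as the last step left them, time stands still between calls to the robot, and variables do not carry over. Pictures are saved under pics/ and viewed, on a budget of 10 in all, crops included, one or two more only if the job needs it, and the job is handed in when it is done.

Besides the shell and the picture viewer there is one more tool, called by a JSON object that holds its "fn" and its "kwargs", one argument or row to a line. jog_arm: Moves the arm, as the interface text tells. Its arguments: {"type":"object","properties":{"steps":{"type":"array","items":{"type":"array","items":{"type":"number"}}}},"required":["steps"]}

```bash
mkdir -p pics; cat > cap.py <<'E'
from workcell import *
import cv2,numpy as np,pickle,sys
s=sense();print(s)
for n in ["scene","side"]:
    c=capture(n);pickle.dump(c,open(f"{n}.pkl","wb"))
    cv2.imwrite(f"pics/{n}0.png",c["color"][:,:,::-1]);print(n,{k:v for k,v in c.items() if k!="color"})
E
python3 cap.py; ls
```

```text
{'time_s': 0.0, 'joint_pos': array([-1.35231556e+00,  3.81181212e-01,  1.29829146e+00, -1.63808130e-05,
        1.46360311e+00, -2.15294255e-01]), 'joint_velocities': array([ 7.93560586e-06,  3.59204325e-04,  4.65252433e-04, -1.60553792e-03,
       -8.52346624e-04,  1.02801196e-03]), 'effort': array([-1.03666625e-03, -4.48464203e+01, -2.31279051e+01, -3.03533134e-04,
        4.82337840e-03, -2.25352392e-05]), 'tcp_pos': array([ 0.23109294, -0.49875517,  0.23070937]), 'eef_rot': array([-3.06654234e+00, -6.75726332e-01,  2.92791269e-05]), 'wrist_force': array([ 0.9465064 , -0.32810835, -0.39484877]), 'torque': array([0.00186594, 0.05349466, 0.04980518]), 'width': 0.08550566084031598}
scene {'fx': 516.9665411883196, 'fy': 516.9665411883196, 'cx': 276.68448164353146, 'cy': 221.547899947715, 'k1': -0.15032598860123933, 'rvec': array([ 1.74163141,  1.54045753, -0.81185037]), 'tvec': array([-0.06939893, -0.26112386,  2.06342733])}
side {'fx': 456.8460782671055, 'fy': 456.8460782671055, 'cx': 280.5256776527491, 'cy': 207.28142181744403, 'k1': 0.0248050792112123, 'rvec': array([ 1.55235225, -1.97507969,  0.83900606]), 'tvec': array([0.16306625, 0.47328409, 0.87675699])}
cap.py
pics
scene.pkl
side.pkl
```

View pics/scene0.png

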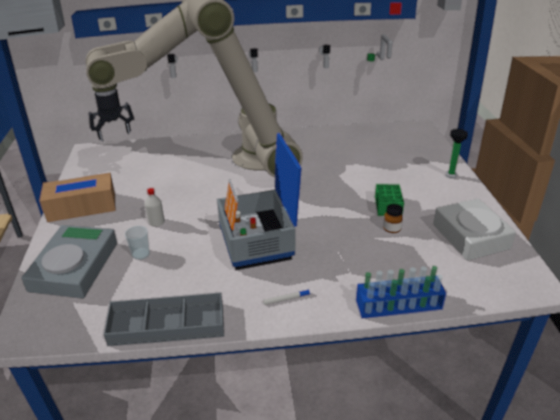

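View pics/side0.png

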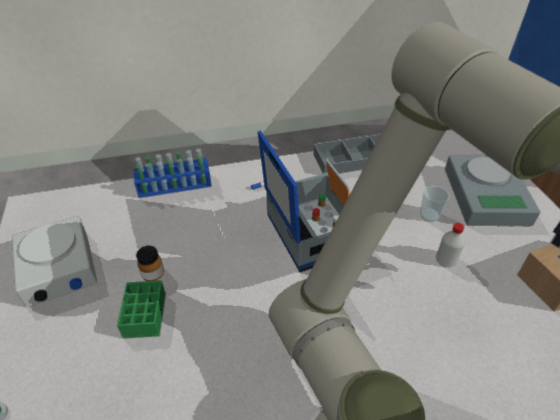

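Scene view: mixer near (255,230), cover upright at its right (288,180), flap at (231,207), beaker (138,242) and wash bottle (154,208) on the flap side, and jar, tip box and pen clear of it. In the side view the panel faces the robot. Next, one enlarged crop of both.

```bash
python3 - <<'E'
import cv2,numpy as np
a=cv2.imread("pics/scene0.png")[130:275,205:310];b=cv2.imread("pics/side0.png")[125:270,250:355]
f=lambda i:cv2.resize(i,None,fx=3.8,fy=3.8*1.08,interpolation=cv2.INTER_CUBIC)
f=lambda i:cv2.resize(i,(400,552),interpolation=cv2.INTER_CUBIC)
cv2.imwrite("pics/crop0.png",np.hstack([f(a),f(b)]))
E
```

```text
(no output)
```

View pics/crop0.png

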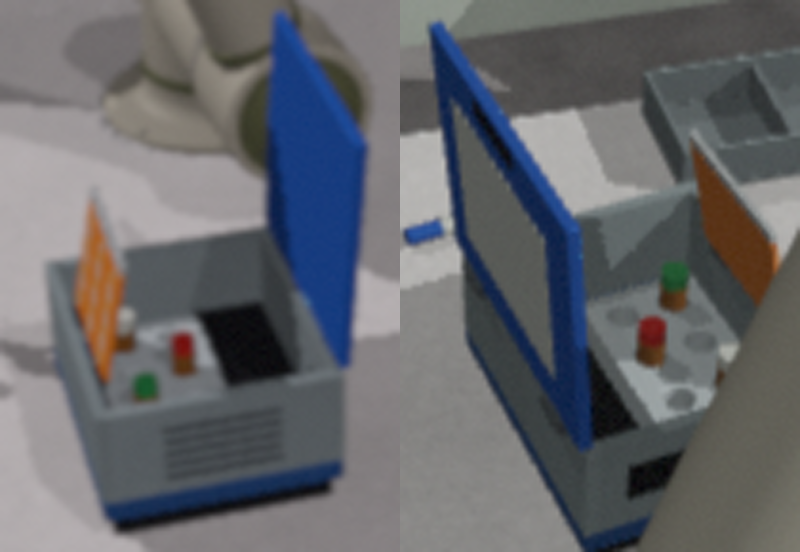

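```bash
cat > geo.py <<'E'
import numpy as np,cv2,pickle
C={n:pickle.load(open(n+".pkl","rb")) for n in("scene","side")}
def ray(n,px):
    c=C[n];K=np.array([[c["fx"],0,c["cx"]],[0,c["fy"],c["cy"]],[0,0,1]])
    p=cv2.undistortPoints(np.array([[px]],float),K,np.array([c["k1"],0,0,0.]))[0,0]
    R=cv2.Rodrigues(c["rvec"])[0];d=R.T@np.array([*p,1]);return -R.T@c["tvec"],d/np.linalg.norm(d)
def plane(n,px,z):
    o,d=ray(n,px);return o+d*(z-o[2])/d[2]
def tri(p,q):
    A=0;b=0;L=[ray("scene",p),ray("side",q)]
    for o,d in L:
        M=np.eye(3)-np.outer(d,d);A=A+M;b=b+M@o
    X=np.linalg.solve(A,b);return X,[np.linalg.norm(np.cross(X-o,d))*1e3 for o,d in L]
sc=lambda u,v:(205-.5+u/3.81,130-.5+v/3.807)
si=lambda u,v:(250-.5+(u-400)/3.81,125-.5+v/3.807)
E
python3 - <<'E'
from geo import *
np.set_printoptions(precision=4,suppress=True)
T={"cov top+x":((276,12),(433,24)),"cov top-... outer near":((362,145),(433,24)),"x":((276,12),(578,222)),
"cov bot+x":((346,365),(466,240)),
"flap+x":((125,268),(693,135)),"flap-x":((95,190),(778,245)),"green cap":((145,383),(674,273)),"red cap":((182,343),(653,327))}
for k,(p,q) in T.items(): print(k,*tri(sc(*p),si(*q)))
for h in (.11,.12,.13):
    a,b,c=[plane("scene",sc(*p),h) for p in((104,420),(48,262),(344,374))];d=plane("side",si(583,448),h)
    print(h,a,b,c,d,"L",[np.linalg.norm(u-v) for u,v in((a,b),(a,c),(c,d),(b,d))])
print("plinth bottom",plane("scene",sc(118,531),0),plane("scene",sc(330,491),0),"blue bottom", [plane("scene",sc(*p),h) for p in((110,518),(340,474)) for h in (.01,.02)])
E
```

```text
cov top+x [0.5703 0.047  0.3746] [np.float64(31.74551569741123), np.float64(31.745515697411278)]
cov top-... outer near [0.6568 0.0637 0.3156] [np.float64(0.028379068308827027), np.float64(0.028379068308916323)]
x [0.4458 0.0263 0.3179] [np.float64(1.497778610399132), np.float64(1.4977786103991442)]
cov bot+x [0.6569 0.0496 0.1293] [np.float64(2.6632121564062987), np.float64(2.66321215640636)]
flap+x [ 0.631  -0.1066  0.2138] [np.float64(1.6512491597223808), np.float64(1.6512491597223338)]
flap-x [ 0.5127 -0.125   0.2108] [np.float64(2.447566521854912), np.float64(2.4475665218549985)]
green cap [ 0.6185 -0.0973  0.0996] [np.float64(0.5739398763900087), np.float64(0.5739398763899387)]
red cap [ 0.5691 -0.066   0.0989] [np.float64(1.1459942136918027), np.float64(1.145994213691704)]
0.11 [ 0.6741 -0.1295  0.11  ] [ 0.4548 -0.1668  0.11  ] [0.6425 0.0528 0.11  ] [0.4616 0.0129 0.11  ] L [np.float64(0.2224891657064413), np.float64(0.18500993151059153), np.float64(0.18528264328282532), np.float64(0.17980388344515558)]
0.12 [ 0.6871 -0.1293  0.12  ] [ 0.4703 -0.1662  0.12  ] [0.6559 0.0509 0.12  ] [0.453  0.0154 0.12  ] L [np.float64(0.21997255961923745), np.float64(0.18291725828601274), np.float64(0.20597815688782498), np.float64(0.18242309725396402)]
0.13 [ 0.7002 -0.1291  0.13  ] [ 0.4858 -0.1656  0.13  ] [0.6693 0.0491 0.13  ] [0.4444 0.018  0.13  ] L [np.float64(0.21745595353203356), np.float64(0.18082458506143392), np.float64(0.22699823980403644), np.float64(0.18813526559895516)]
plinth bottom [ 0.6721 -0.1268  0.    ] [0.6468 0.041  0.    ] blue bottom [array([ 0.6677, -0.132 ,  0.01  ]), array([ 0.6795, -0.1318,  0.02  ]), array([0.6391, 0.05  , 0.01  ]), array([0.6512, 0.0484, 0.02  ])]
```

The two-view points agree to 2–3 mm:
- **Mixer:** centre about (0.567, -0.054), yaw about 0.166, plinth about 20 mm. The fitted edges come out at 220 and about 185 mm.
- **Joints:** flap about 1.4 rad, cover about 1.6 rad.

Moving now.

{"fn": "jog_arm", "kwargs": {
  "steps": [
    [0.6,-0.2,-0.3,0.07,0],
    [1.4,-0.4,-0.6,0.14,0],
    [2.2,-0.7,-0.6,0.2,0],
    [3.0,-0.9,-0.6,0.268,0],
    [3.8,-1.2,-0.6,0.268,0],
    [4.6,-1.4,-0.6,0.268,0],
    [4.6,-1.4,-0.6,0.268,0],
    [4.6,-1.4,-0.6,0.268,0]
  ]
}}

```text
time_s: 0.9
tcp_pos: [0.4107, -0.3384, 0.261]
eef_rot: [-3.13, -0.263, 0.001]
wrist_force: [-0.9, -1.1, 0.1]
width: -0.0001
```

```bash
cat > st.py <<'E'
from workcell import *
import numpy as np
from scipy.spatial.transform import Rotation as R
M=np.array([.567,-.054,.020]);Y=.166
def rep():
    s=sense();r=R.from_rotvec(s["eef_rot"]).as_matrix();A=R.from_euler("z",Y).as_matrix()
    print("t",s["time_s"],"mixer xyz mm",np.round((A.T@(s["tcp_pos"]-M))*1e3,1),"toolx az",np.arctan2(r[1,0],r[0,0]).round(3),"toolz",r[:,2].round(3),"F mixer",(A.T@s["wrist_force"]).round(2),"q",s["joint_pos"].round(2),"w",round(s["width"],4))
if __name__=="__main__": rep()
E
python3 st.py
```

```text
t 0.9 mixer xyz mm [-201.1 -254.6  241. ] toolx az 0.168 toolz [-0.001  0.    -1.   ] F mixer [-1.04 -0.91  0.14] q [-0.91  0.33  1.29 -0.    1.52  0.49] w -0.0001
```

{"fn": "jog_arm", "kwargs": {
  "steps": [
    [0.7,-0.4,0,0,0],
    [1.4,-0.8,0,0,0],
    [2.1,-1.3,0,0,0],
    [2.8,-1.8,0,0,0],
    [3.5,-2.3,0,0,0],
    [4.0,-2.7,0,0,0],
    [4.0,-2.7,0,0,0]
  ]
}}

```text
time_s: 1.6
tcp_pos: [0.5867, -0.1713, 0.2606]
eef_rot: [-3.13, -0.264, 0.001]
wrist_force: [-0.5, -0.6, -0.2]
width: 0.0
```

```bash
python3 - <<'E'
from st import *
import cv2,pickle
rep();s=sense();c=capture("wrist");c["s"]=s;pickle.dump(c,open("wrist.pkl","wb"))
print(c["tool_from_camera"],c["fx"],c["cx"],c["cy"],c["k1"])
cv2.imwrite("pics/w0.png",c["color"][:,:,::-1])
E
```

```text
t 1.6 mixer xyz mm [   0.  -118.9  240.6] toolx az 0.168 toolz [-0.001  0.001 -1.   ] F mixer [-0.62 -0.52 -0.18] q [-0.48  0.47  1.06  0.    1.61  0.93] w 0.0
[[ 2.56670270e-04 -9.61846583e-01 -2.73589263e-01  6.89574456e-02]
 [ 9.99999958e-01  2.83720393e-04 -5.93050711e-05 -3.95006065e-04]
 [ 1.34665233e-04 -2.73589236e-01  9.61846615e-01 -1.42944698e-01]
 [ 0.00000000e+00  0.00000000e+00  0.00000000e+00  1.00000000e+00]] 326.1836181965806 286.05674006506507 213.28782985648093 0.022109246257163564
```

View pics/w0.png

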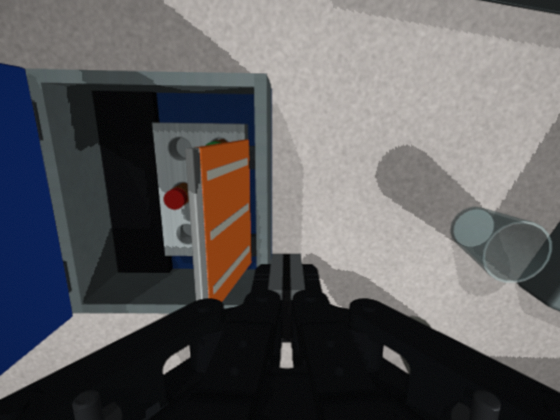

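Wrist view: outer rim corners at (270,74), (28,70) and (75,313). The flap leans slightly toward the vials, with its steel edge running from (195,150) to (202,303). The fingertip is near (287,262). Casting these onto the rim height as a check.

```bash
python3 - <<'E'
from st import *
import cv2,pickle
c=pickle.load(open("wrist.pkl","rb"));s=c["s"]
K=np.array([[c["fx"],0,c["cx"]],[0,c["fy"],c["cy"]],[0,0,1]])
Rt=R.from_rotvec(s["eef_rot"]).as_matrix();T=c["tool_from_camera"];A=R.from_euler("z",Y).as_matrix()
def cast(px,z):
    p=cv2.undistortPoints(np.array([[px]],float),K,np.array([c["k1"],0,0,0.]))[0,0]
    o=Rt@T[:3,3]+s["tcp_pos"];d=Rt@T[:3,:3]@np.array([*p,1]);return ((A.T@(o+d*(z-o[2])/d[2]-M))*1e3).round(1)
for h in(.11,.12,.125,.13):print(h,[cast(p,h)[:2] for p in((270,74),(28,70),(75,313))])
for h in(.21,.22):print("flap",h,[cast(p,h)[:2] for p in((196,149),(201,303))])
E
```

```text
0.11 [array([ 105.8, -104.8]), array([107. ,  93.3]), array([-120.1,   95.2])]
0.12 [array([ 104.5, -105.2]), array([105.7,  86.1]), array([-113.7,   87.9])]
0.125 [array([ 103.9, -105.5]), array([105. ,  82.5]), array([-110.5,   84.3])]
0.13 [array([ 103.3, -105.7]), array([104.4,  78.9]), array([-107.3,   80.7])]
flap 0.21 [array([ 52.8, -65.9]), array([-48.4, -61.8])]
flap 0.22 [array([ 53.6, -68.6]), array([-42.4, -64.8])]
```

The wrist view gives 220 × 191 mm at z=0.12, so the plinth is 20 mm. It puts the mixer at (0.564, -0.064), about 10 mm off the first estimate; I'll use this one. Starting the flap fold.

{"fn": "jog_arm", "kwargs": {
  "steps": [
    [0,0,0.6,0,0],
    [0,0,1.2,0,0],
    [0,-0.4,1.2,0,0],
    [0,-0.7,1.2,0,0],
    [0,-0.93,1.46,0,0],
    [0,-1.16,1.58,0,0],
    [0,-1.38,1.7,0,0],
    [0,-1.56,1.88,0,0]
  ]
}}

```text
time_s: 2.45
tcp_pos: [0.5728, -0.095, 0.1682]
eef_rot: [3.13, 0.26, 0.003]
wrist_force: [0.4, -0.5, 1.4]
width: 0.0002
```

```bash
sed -i 's/\[.567,-.054,.020\]/[.564,-.064,.020]/' st.py; python3 - <<'E'
from st import *
import cv2
rep();cv2.imwrite("pics/w1.png",np.hstack([capture("wrist")["color"][:,:400,::-1],capture("scene")["color"][:,120:400,::-1]]))
E
```

```text
t 2.45 mixer xyz mm [  3.5 -32.  148.2] toolx az 0.166 toolz [ 0.002 -0.001 -1.   ] F mixer [ 0.29 -0.6   1.35] q [-0.37  0.48  1.32  0.    1.34  1.04] w 0.0002
```

View pics/w1.png

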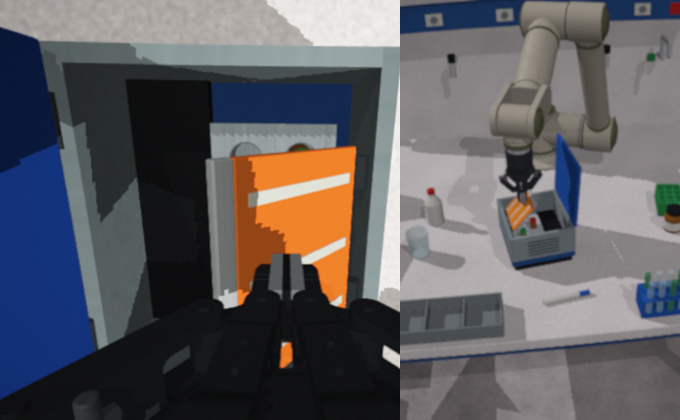

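The flap is folding (steel edge at x≈222, fingertips on its orange face) and the cover still stands open. Continuing down.

{"fn": "jog_arm", "kwargs": {
  "steps": [
    [0,-0.18,0.22,0,0],
    [0,-0.3,0.45,0,0],
    [0,-0.41,0.67,0,0],
    [0,-0.46,0.9,0,0],
    [0,-0.5,1.1,0,0],
    [0,-0.5,1.17,0,0],
    [0,-0.5,1.17,0,0]
  ]
}}

```text
time_s: 3.25
tcp_pos: [0.5683, -0.0709, 0.1099]
eef_rot: [-3.131, -0.26, -0.0]
wrist_force: [-5.6, 3.4, 13.6]
width: -0.0
```

```bash
python3 st.py
```

```text
t 3.25 mixer xyz mm [ 3.1 -7.5 89.9] toolx az 0.166 toolz [ 0.  0. -1.] F mixer [-4.95  4.23 13.6 ] q [-0.33  0.53  1.42  0.    1.19  1.07] w -0.0
```

Contact with the stop: 13.6 N upward at z=89.9 mm, against 89.5 expected. A brief extra press, then retreat straight up and check.

{"fn": "jog_arm", "kwargs": {
  "steps": [
    [0,0,0.04,0,0],
    [0,0,0.04,0,0],
    [0,0,0.04,0,0],
    [0,0,-0.5,0,0],
    [0,0,-1.5,0,0],
    [0,0,-2.4,0,0],
    [0,0,-3.3,0,0],
    [0,0,-4.2,0,0]
  ]
}}

```text
time_s: 4.05
tcp_pos: [0.5681, -0.0712, 0.3205]
eef_rot: [-3.131, -0.26, 0.0]
wrist_force: [-0.1, 0.0, 0.7]
width: -0.0002
```

{"fn": "jog_arm", "kwargs": {
  "steps": [
    [0,0,-0.6,0,0],
    [0,0,-1.0,0,0],
    [0,0,-1.0,0,0]
  ]
}}

```text
time_s: 4.35
tcp_pos: [0.5689, -0.0715, 0.3711]
eef_rot: [3.129, 0.26, 0.007]
wrist_force: [-0.8, 0.7, -0.3]
width: 0.0002
```

```bash
python3 - <<'E'
from st import *
import cv2
rep();cv2.imwrite("pics/w2.png",np.hstack([capture("wrist")["color"][:,:400,::-1],capture("scene")["color"][:,120:400,::-1]]))
E
```

```text
t 4.35 mixer xyz mm [  3.6  -8.2 351.1] toolx az 0.166 toolz [ 0.005 -0.002 -1.   ] F mixer [-0.63  0.8  -0.31] q [-0.33  0.37  0.92 -0.    1.85  1.07] w 0.0002
```

View pics/w2.png

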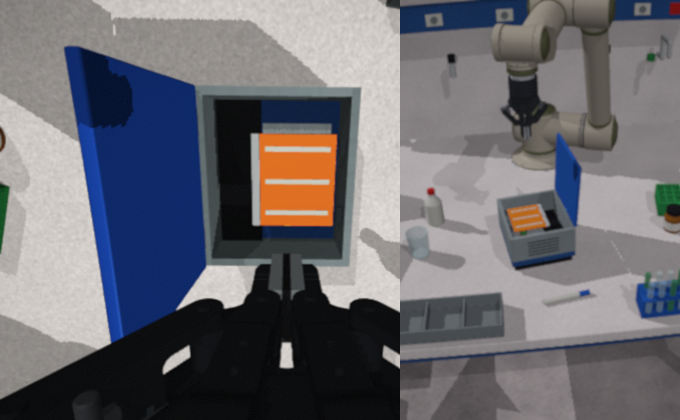

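The flap lies flat (steel strip at x≈256) and the cover is still upright, its top edge running from (68,48) to (118,338). Going over the cover to its far side at safe height.

{"fn": "jog_arm", "kwargs": {
  "steps": [
    [0,-0.7,0,0,0],
    [0,-1.4,0,0,0],
    [0,-2.1,0,0,0],
    [0,-2.8,0,0,0],
    [0,-3.56,0,0,0],
    [0,-3.56,0,0,0],
    [0,-3.56,0.8,0,0],
    [0,-3.56,1.72,0,0]
  ]
}}

```text
time_s: 5.25
tcp_pos: [0.539, 0.1042, 0.2812]
eef_rot: [3.13, 0.26, 0.002]
wrist_force: [1.5, -0.3, -0.2]
width: -0.0003
```

```bash
python3 - <<'E'
from st import *
import cv2
rep();cv2.imwrite("pics/w3.png",np.hstack([capture("wrist")["color"][:,:,::-1],capture("scene")["color"][:,160:400,::-1]]))
E
```

```text
t 5.25 mixer xyz mm [  3.2 170.  261.2] toolx az 0.166 toolz [ 0.001 -0.    -1.   ] F mixer [ 1.43 -0.51 -0.16] q [-0.02  0.35  1.2  -0.    1.59  1.38] w -0.0003
```

View pics/w3.png

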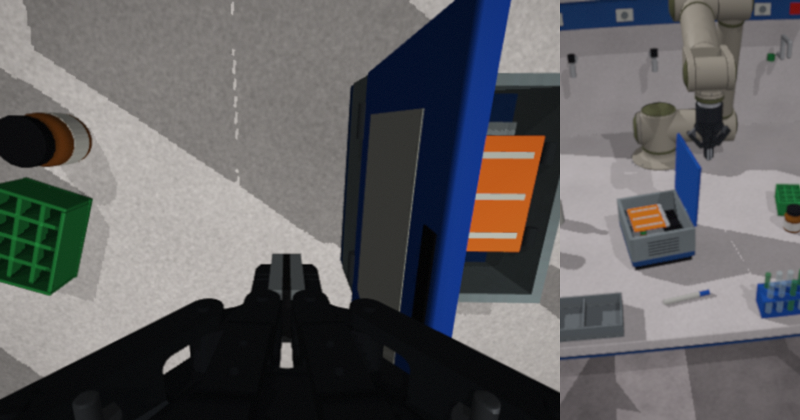

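The tip is on the outer side of the cover with the face to its right (top edge near x≈450), and the flap still lies flat. Pushing along the arc.

{"fn": "jog_arm", "kwargs": {
  "steps": [
    [0,0.4,-0.18,0,0],
    [0,0.8,-0.18,0,0],
    [0,1.12,-0.18,0,0],
    [0,1.4,-0.18,0,0],
    [0,1.68,-0.15,0,0],
    [0,2.0,-0.08,0,0],
    [0,2.32,0,0,0],
    [0,2.32,0,0,0]
  ]
}}

```text
time_s: 6.15
tcp_pos: [0.5582, -0.0121, 0.2816]
eef_rot: [3.131, 0.256, -0.003]
wrist_force: [-0.4, 0.4, -0.9]
width: 0.0001
```

```bash
python3 st.py
```

```text
t 6.15 mixer xyz mm [  2.9  52.2 261.6] toolx az 0.163 toolz [-0.002 -0.    -1.   ] F mixer [-0.31  0.42 -0.85] q [-0.23  0.37  1.17 -0.    1.6   1.17] w 0.0001
```

{"fn": "jog_arm", "kwargs": {
  "steps": [
    [0,0.28,0.15,0,0],
    [0,0.56,0.3,0,0],
    [0,0.82,0.49,0,0],
    [0,1.09,0.69,0,0],
    [0,1.3,0.93,0,0],
    [0,1.52,1.19,0,0],
    [0,1.7,1.47,0,0],
    [0,1.7,1.47,0,0]
  ]
}}

```text
time_s: 6.95
tcp_pos: [0.5715, -0.0948, 0.2066]
eef_rot: [-3.129, -0.258, 0.006]
wrist_force: [-0.4, 0.2, 0.6]
width: 0.0001
```

```bash
python3 - <<'E'
from st import *
import cv2
rep();cv2.imwrite("pics/w4.png",np.hstack([capture("wrist")["color"][:,:,::-1],capture("scene")["color"][:,160:400,::-1]]))
E
```

```text
t 6.95 mixer xyz mm [  2.3 -31.6 186.6] toolx az 0.165 toolz [-0.004  0.001 -1.   ] F mixer [-0.34  0.22  0.57] q [-0.37  0.45  1.25 -0.    1.44  1.04] w 0.0001
```

View pics/w4.png

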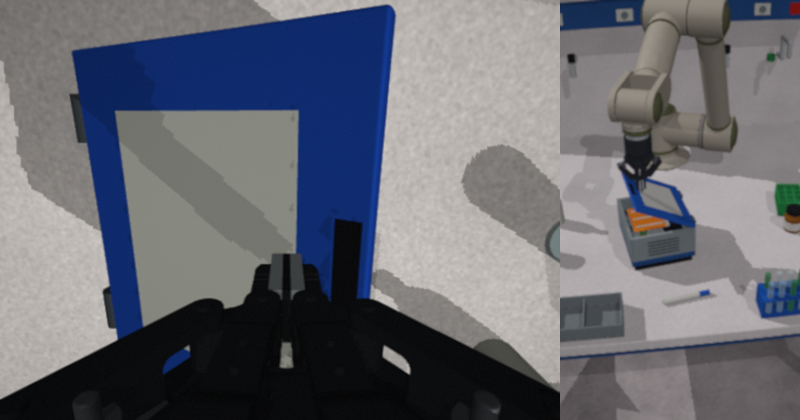

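The cover is about 0.5 rad from shut, following the fingertips at (287,262). Finishing the arc onto the stop.

{"fn": "jog_arm", "kwargs": {
  "steps": [
    [0,0.19,0.25,0,0],
    [0,0.3,0.55,0,0],
    [0,0.4,0.87,0,0],
    [0,0.45,1.2,0,0],
    [0,0.48,1.45,0,0],
    [0,0.48,1.54,0,0],
    [0,0.48,1.56,0,0],
    [0,0.48,1.56,0,0]
  ]
}}

```text
time_s: 7.85
tcp_pos: [0.5763, -0.1173, 0.1316]
eef_rot: [3.131, 0.261, 0.001]
wrist_force: [0.8, -0.2, 0.3]
width: 0.0
```

```bash
python3 st.py
```

```text
t 7.85 mixer xyz mm [  3.3 -54.6 111.6] toolx az 0.166 toolz [ 0. -0. -1.] F mixer [ 0.71 -0.29  0.32] q [-0.4   0.53  1.34  0.    1.26  1.  ] w 0.0
```

No stop force yet, so pressing a few mm further.

{"fn": "jog_arm", "kwargs": {
  "steps": [
    [0,0,0.04,0,0],
    [0,0,0.08,0,0],
    [0,0,0.08,0,0]
  ]
}}

```text
time_s: 8.15
tcp_pos: [0.5766, -0.1175, 0.1304]
eef_rot: [3.129, 0.261, 0.005]
wrist_force: [-6.4, 1.0, 19.0]
width: -0.0002
```

```bash
python3 st.py
```

```text
t 8.15 mixer xyz mm [  3.6 -54.8 110.4] toolx az 0.166 toolz [ 0.003 -0.002 -1.   ] F mixer [-6.16  2.04 18.99] q [-0.4   0.53  1.35 -0.    1.26  1.  ] w -0.0002
```

19 N at z=110.4 mm (shut top is 110), so it is on the stop. Hold a little, then lift clear and check.

{"fn": "jog_arm", "kwargs": {
  "steps": [
    [0,0,0.02,0,0],
    [0,0,0.02,0,0],
    [0,0,0.02,0,0],
    [0,0,-0.4,0,0],
    [0,0,-1.2,0,0],
    [0,0,-2.0,0,0],
    [0,0,-2.8,0,0],
    [0,0,-2.8,0,0]
  ]
}}

```text
time_s: 8.95
tcp_pos: [0.5776, -0.1179, 0.2735]
eef_rot: [3.125, 0.26, 0.016]
wrist_force: [-0.2, 0.3, 0.2]
width: -0.0
```

```bash
python3 - <<'E'
from st import *
import cv2
rep();cv2.imwrite("pics/w5.png",np.hstack([capture("side")["color"][:,:400,::-1],capture("scene")["color"][:,80:450,::-1]]))
E
```

```text
t 8.95 mixer xyz mm [  4.5 -55.4 253.5] toolx az 0.166 toolz [ 0.011 -0.004 -1.   ] F mixer [-0.12  0.32  0.25] q [-0.4   0.42  1.11  0.    1.6   1.  ] w -0.0
```

View pics/w5.png

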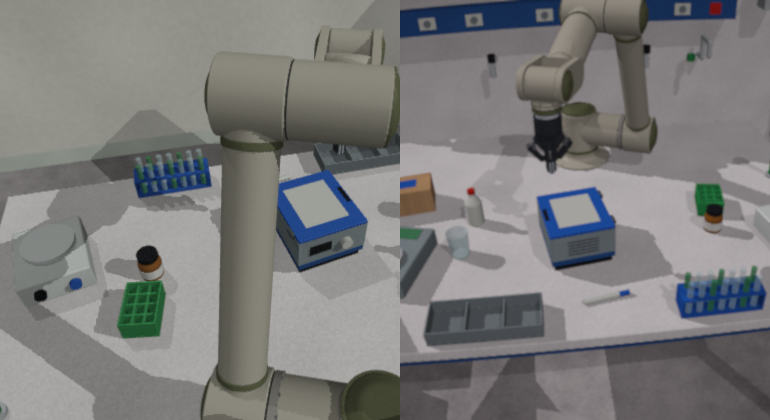

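The cover lies flat on the rim in both views (scene crop around (575,210)), nothing on the bench has moved, and the arm is clear of everything. Handing in.

```bash
python3 -c "
from workcell import *
close_job();print(sense()['time_s'])"
```

```text
the job is handed in; nothing more can be done
the job is handed in; nothing more can be done
```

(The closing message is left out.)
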